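Lower the ratchet press onto a glass-capped mould

TASK

The press over the filled ring mould is held up by its ratchet. Throw the red pawl right over, clear of the toothed wheel, then pull the crank toward the front so the wheel runs backward and the ram comes down until its foot presses gently but firmly on the glass on top of the mould - the glass must not be overloaded, so go by the feel of the crank. Finally swing the pawl back down onto the toothed wheel and leave the press alone, with nothing else disturbed.

Things in the scene. Friction and masses are not known exactly. Their poses are not given: they have to be found in the camera images.
- press: Grey cast bench press, fixed to the table: base 250 x 150 x 16 mm, column at the back, head 60 mm wide. Origin: centre of the base's underside. Its x axis points from its front to its back (column side), y to its left, z up. The shaft runs along its y at 195 mm height: ratchet wheel and pawl on the +y side, crank on the -y side.
- shaft (a point): Point on the shaft's axis, 195 mm above the table, at the same press-y (-100 mm) as the middle of the crank's grip; centre of the circle on which the grip travels (radius 70 mm). Axes as the press.
- handle (a point): Middle of the crank's black grip: a cylinder 25 mm thick and 72 mm long that lies along the press's y, parallel to the shaft, and spins freely on its pin, so it can be pinched from above and carried round without letting go. The crank arm is 42 mm from this point toward +y.
- crank (a joint): Angle of crank, shaft and toothed wheel, rad, range 0 to 2.45. Seen in the press's x-z plane, the grip stands at (0.44 + value) rad above the press's +x direction, turning about the shaft up over the top and down to the front (-x). Growing = wheel backward = ram lowers 17.5 mm per rad. The shaft is stiff (0.45 N m of friction, about 6 N at the grip) and stays where it is left. While the pawl rests on the wheel the value cannot grow by more than one tooth (0.52 rad).
- pawl (a joint): Angle of the red pawl, rad, 0 to 2.2: about 0 to 0.15 resting on the wheel (depending on the tooth under it), growing as its free end is lifted up and over toward the front (-x). Past about 1.5 it falls over by its weight onto its stop at 2.2 and stays; below that it falls back onto the wheel.
- pawl_bar (a point): Middle of the pawl's free steel lift bar, 12 mm thick, 80 mm long, along the press's y, sticking out to the +y side with a small ball at its end; it may be pinched from above across the bar (38 mm of bar on the pawl's side of this point). It turns with the pawl on a circle of radius 58 mm about pawl_pivot, so it has to turn between the fingers; at pawl value 0 it stands 0.21 rad above the press's +x direction as seen from pawl_pivot.
- pawl_pivot (a point): Point on the pawl's hinge axis, at the same press-y (+98 mm) as pawl_bar, 261 mm above the table, 66 mm in front (-x) of the shaft's axis.
- foot: Round aluminium foot of the ram, 56 mm across, 13 mm high; origin: centre of its underside, 27.5 mm in front of the shaft. It is sprung in the ram: it starts to give at 3 N and then gives 1 mm for each 5 N, up to 6 mm. Each 10 N on the glass adds 2.5 N at the crank's grip.
- glass_top: Greenish glass square, 88 x 88 x 5 mm, loose on top of the ring mould; origin: centre of its underside. Fragile: never load it over 50 N.
- glass_top_face (a point): Centre of the upper face of the glass_top (about 67 mm above the table).
- mould: Steel ring mould, 75 mm across, 40 mm high, standing on a glass plate 80 x 80 x 6 mm on the press's base under the ram; origin: centre of its underside. Leave where it is.
- tape_roll: Bystander: roll of tape, 67 mm across, 24 mm high; origin: centre of underside. Not to be disturbed.
- spare_mould: Bystander: spare steel ring mould, 75 mm across, 40 mm high; origin: centre of underside. Not to be disturbed.
- stopwatch: Bystander: black stopwatch, 65 x 58 x 15 mm; origin: centre of underside. Not to be disturbed.

How it is judged:
On the way, in this order (a step that is already met when the one before it is completed fails the run):
1. the pawl is thrown over, clear of the wheel (past 1.6 rad), while the ram is still up (foot more than 15 mm above the glass) (value of joint pawl above 1.6 rad and z of foot in the frame of glass_top_face above 0.015 m), for 0.2 s.
2. with the pawl still clear, the foot is brought down and presses on the glass with more than 3 N (value of joint pawl above 1.6 rad and contact force between foot and glass_top above 3 N), for 0.2 s.
At the end, for the whole second after the job is handed in: The pawl rests on the toothed wheel again (below 0.3 rad), the foot still presses on the glass with more than 3 N and is within 15 mm of its centre, crank and pawl are at rest, and mould and glass lie within 8 mm of where they were (value of joint pawl below 0.3 rad and contact force between foot and glass_top above 3 N and horizontal distance between foot and glass_top below 0.015 m and velocity of joint crank between -0.05 and 0.05 rad/s and velocity of joint pawl between -0.1 and 0.1 rad/s and distance of each of mould, glass_top from where it was at the start of the episode below 0.008 m); the robot touches nothing.
It fails at once if the glass is loaded with more than 50 N (contact force between foot and glass_top above 50 N).
It fails at once if a bystander (tape roll, spare mould, stopwatch) is moved by more than 20 mm (distance of any of tape_roll, spare_mould, stopwatch from where it was at the start of the episode above 0.02 m).
It also fails if it takes over 72 s, if anything falls off the work surface, if the arm or the gripper's body presses on something with over 40 N, if the wrist force passes 120 N, or if a joint passes its speed limit or range.

ROBOT

A 6-joint arm with a two-finger parallel gripper is mounted at the origin on the work surface; the furniture and walls round the work are solid. World frame = base frame: x ahead of the robot, y to its left, z up, the work surface at z = 0. Lengths are in m, angles in rad, forces in N, time in s.
With the tool pointing down it reaches from about 0.35 to 0.8 m from the base axis. Payload 7.3 kg.
Tool frame: the origin (TCP) lies midway between the tips of the shut fingers; the grasp point (between the pads) lies 19 mm behind it (robot.grip_depth is the distance from the TCP to the grasp point, in m); z points along the fingers, y is the direction in which the jaws open and shut (so a half turn about z gives the same grasp; the last joint's range is limited). The gripper opens to 85 mm and grips with 20 to 120 N. Pads are 22 mm wide; open, the fingers measure 114 mm over their backs; the gripper's body (76 mm by 85 mm) begins 54 mm behind the grasp point. The pads swing forward as they close: fully open they stand 13 mm farther back than shut.
Start: joints at [1.19, 0.342, 1.524, -0, 1.275, -0.146], TCP at [0.122, 0.511, 0.231] pointing down, gripper open.
Joint ranges: [-2.53, 2.53], [-0.77, 2.02], [0.04, 2.7], [-1, 4.14], [0.28, 2.66], [-3.11, 3.11]. Speed limits (rad/s): [2.57, 2.57, 3.14, 3.14, 3.14, 3.14].

INTERFACE

Orientations are given as a unit quaternion [x, y, z, w].
In Python, from cell import monitor, eyes, robot, finder gives the robot as it stands.
- The arm moves only by the tool arm_command, never from a script. Its argument "motion" is a list of rows, each an object with "offset": the shift along the tool's x, y, z in m, a list of three; "turn": the turn, a rotation vector about the tool's x, y, z in rad, a list of three; "hand": the opening, from 0 (shut) to 1 (fully open). In form: [{"offset": [dx, dy, dz], "turn": [ax, ay, az], "hand": hand}, ...]. A call has 1 to 8 rows; each row shifts and turns the commanded pose from where the row before left it, along the tool's axes as they then stand; what a row does not reach is not made up. A row lasts 1/10 s, in which the tool goes at most 50 mm and 8.59 degrees, less where a joint would pass 70% of its speed; a pose out of reach is approached as far as the arm can. A call is refused whole if a number of a shift passes 0.05 or a number of a turn 0.15, either way. A call with a gripper value outside its range is refused whole. The fingers move at their own pace and stop on an object; "squeeze" is the grip in N (left out, the last holds). Time passes only in rows, so rows that do not move let the fingers close. It gives the time, the measured TCP pose, the force and the opening at its end, in the units of the state.
- monitor.state(): the state, without advancing time (a new reading comes with each control period).
- eyes.grab_frame(name): name is "scene" or "top"; returns the picture (480x640x3 uint8, blue, green, red); there is no depth.
- eyes.calibration(name): a dict with "fov_y" (degrees; the focal length in pixels is half the picture's height over the tangent of half this angle, whatever the lens; pixels are square), "cx", "cy" (the principal point, pixels), "k1" (the pictures are not rectified: a ray, as slopes to the right and down, at radius r is drawn at 1 + k1 r^2 times it, then the intrinsics apply), "extrinsics" (4x4, takes a point from camera to world coordinates). Camera axes: x right, y up, looking along -z (the intrinsics and any distortion apply to the point x, -y, -z); pixel columns grow to the right and rows downward; lengths in m; the calibration is good to about 2 mm. A picture is of the moment at which its call begins. calibration takes no time and is no camera call.
- robot.finish_job(): hands the job in, once; it reports no verdict.
Trained networks look in the newest picture that a camera, given by its name, has taken for a name from the list of things; names that differ only in an ending like _2 or _b are one class to them, and where a whole thing is asked for, a point or a joint stands for the part that bears it (a point fixed in the world has none). Each returns a list of dicts, best first, with "score" (0 to 1); they miss things now and then, are a little off and sometimes report something else, mostly with a low value. They report only what shows in the picture. A call takes as long as a camera call.
- finder.search_frame(name, camera): "centre" ([column, row] in pixels, amid what is visible of it).
The state is a dict: "time": time; "joint_pos": joint angles; "joint_vel": joint speeds; "effort": joint torques, N m; "position": TCP position; "eef_rot": TCP orientation; "force": force on the tool from outside, world axes, zero at the start; "ft_torque": the same for the moment, N m; "finger_gap": finger opening in m.
Only numpy, scipy, OpenCV 4.12 (cv2) and the standard library are available. Lean on these libraries where they do the work, as an engineer would, in place of code of your own. Each camera call takes 0.05 s, during which the arm holds its last target. There are 200 camera calls.

## Working session

There is one attempt and no reset: what is moved stays moved. The work goes in short steps, Python scripts to look and compute and a tool call to move; the robot and the scene stay as the last step left them, time stands still between calls to the robot, and variables do not carry over. Pictures are saved under pics/ and viewed, about 8 in all and at most 12, crops included, and the job is handed in when it is done.

Besides the shell and the picture viewer there is one more tool, called after "Request:" as name(argument=value, ...), one argument or row to a line, values as JSON. arm_command: Moves the arm, as the interface text tells. Its arguments: {"type":"object","properties":{"motion":{"type":"array"},"squeeze":{"type":"number"}},"required":["motion"]}

```bash
ls; mkdir -p pics; python3 - <<'E'
from cell import monitor, eyes, robot, finder
import cv2
print(monitor.state())
for c in("scene","top"):
    f=eyes.grab_frame(c); cv2.imwrite(f"pics/{c}0.png",f)
    print(c,eyes.calibration(c))
    for n in("press","handle","pawl_bar","pawl_pivot","foot","glass_top","mould","tape_roll","spare_mould","stopwatch","shaft"):
        try: print(n,[(d["centre"],round(d["score"],2)) for d in finder.search_frame(n,c)[:3]])
        except Exception as e: print(n,e)
E
```

```text
pics
{'time': 0.0, 'joint_pos': array([ 1.19000531e+00,  3.42702246e-01,  1.52503701e+00, -2.91775398e-05,
        1.27539453e+00, -1.45989534e-01]), 'joint_vel': array([-0.00226453, -0.00106079,  0.00013585, -0.00039708, -0.00077761,
       -0.00043596]), 'effort': array([ 5.43015649e-04, -4.33684123e+01, -2.46016484e+01, -1.13231163e-04,
        7.53492670e-03, -4.87317698e-05]), 'position': array([0.1219688 , 0.51021397, 0.23062961]), 'eef_rot': array([ 1.17126976e-01,  9.93116649e-01, -7.47625036e-04, -1.87148859e-04]), 'force': array([0.14142658, 0.06903202, 0.14233018]), 'ft_torque': array([-0.01718696,  0.04779352,  0.01412506]), 'finger_gap': 0.08480343883169612}
scene {'fov_y': 56.149385121112665, 'cx': 321.90449071838424, 'cy': 241.4551887268139, 'k1': -0.030982960503050227, 'extrinsics': array([[ 0.99364417, -0.02565569,  0.10960406,  0.66113312],
       [ 0.10973074,  0.43794366, -0.89228051, -0.95771778],
       [-0.02510833,  0.89863627,  0.43797538,  0.65324262],
       [ 0.        ,  0.        ,  0.        ,  1.        ]])}
press [([319.4, 251.5], 0.96)]
handle [([343
[... 524 characters left out ...]
'k1': 0.06912038750719426, 'extrinsics': array([[ 0.34055942,  0.91427957, -0.2193448 ,  0.26221442],
       [-0.9401983 ,  0.33284455, -0.07239931, -0.08176083],
       [ 0.00681452,  0.23088388,  0.97295745,  1.41505141],
       [ 0.        ,  0.        ,  0.        ,  1.        ]])}
press [([316.8, 259.9], 0.75)]
handle [([362.5, 229.3], 0.7), ([314.4, 258.0], 0.63)]
pawl_bar [([282.8, 249.9], 0.72)]
pawl_pivot [([312.0, 260.2], 0.64)]
foot []
glass_top [([321.7, 284.7], 0.57)]
mould [([204.1, 242.3], 0.4)]
tape_roll [([224.7, 197.1], 0.73)]
spare_mould [([422.3, 340.6], 0.79), ([224.3, 198.2], 0.5)]
stopwatch [([341.8, 228.5], 0.74), ([206.0, 241.8], 0.58)]
shaft [([313.4, 257.6], 0.58)]
```

```bash
python3 - <<'E'
import cv2
a=cv2.imread("pics/scene0.png")[130:400,200:440];b=cv2.imread("pics/top0.png")[150:370,180:440]
cv2.imwrite("pics/s0c.png",cv2.resize(a,None,fx=2.2,fy=2.2,interpolation=3));cv2.imwrite("pics/t0c.png",cv2.resize(b,None,fx=2.7,fy=2.7,interpolation=3))
E
```

```text
(no output)
```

View pics/s0c.png

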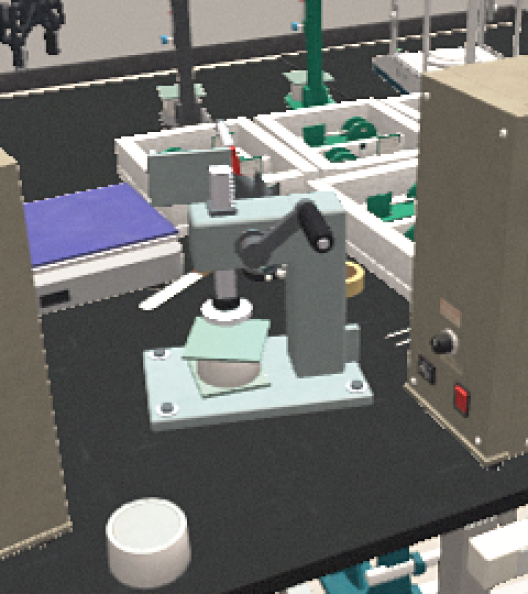

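View pics/t0c.png

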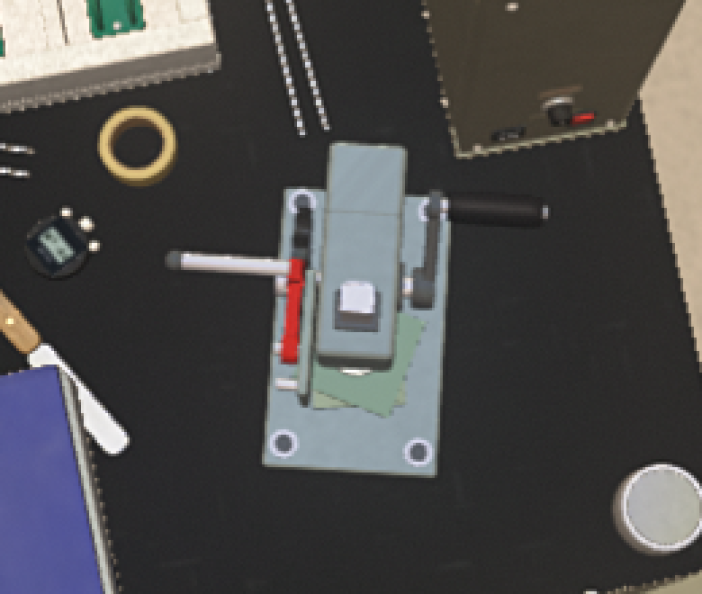

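```bash
cat > h.py <<'E'
import numpy as np
from cell import monitor, eyes, robot, finder
from scipy.optimize import least_squares
from scipy.spatial.transform import Rotation as R
C={c:eyes.calibration(c) for c in("scene","top")}
def proj(c,P):
    k=C[c];T=np.linalg.inv(k["extrinsics"]);p=T[:3,:3]@np.asarray(P)+T[:3,3]
    u=np.array([p[0],-p[1]])/-p[2];u=u*(1+k["k1"]*(u@u))
    f=240/np.tan(np.radians(k["fov_y"]/2));return u*f+[k["cx"],k["cy"]]
def W(q,p):
    c,s=np.cos(q[2]),np.sin(q[2]);return np.array([q[0]+c*p[0]-s*p[1],q[1]+s*p[0]+c*p[1],p[2]])
def grip(sx,cr,y=-.1): a=.44+cr;return [sx+.07*np.cos(a),y,.195+.07*np.sin(a)]
def bar(sx,pw,y=.098): a=.21+pw;return [sx-.066+.058*np.cos(a),y,.261+.058*np.sin(a)]
E
python3 - <<'E'
from h import *
t=lambda x,y:np.array([180+x/2.7,150+y/2.7]); s=lambda x,y:np.array([200+x/2.2,130+y/2.2])
B=[("top",(.125,.075,.016),t(285,188)),("top",(.125,-.075,.016),t(452,195)),("top",(-.125,-.075,.016),t(436,476)),("top",(-.125,.075,.016),t(263,466)),
("scene",(-.125,-.075,.016),s(152,418)),("scene",(.125,-.075,.016),s(373,392)),("scene",(-.125,.075,.016),s(145,352))]
def f(q):
    r=[proj(c,W(q,p))-m for c,p,m in B]
    r+=[proj("top",W(q,grip(q[3],q[4],-.136)))-t(545,212),proj("top",W(q,grip(q[3],q[4],-.064)))-t(448,206),
        proj("scene",W(q,grip(q[3],q[4],-.136)))-s(322,243),
        proj("top",W(q,bar(q[3],q[5],.138)))-t(175,260), proj("top",W(q,bar(q[3],q[5],.06)))-t(287,266)]
    return np.ravel(r)
o=least_squares(f,[.55,0,0,.03,.2,.08],loss="soft_l1");q=o.x
print(q.round(4));print(o.fun.reshape(-1,2).round(1))
print("grip",W(q,grip(q[3],q[4])),"bar",W(q,bar(q[3],q[5])),"shaft",W(q,(q[3],-.1,.195)))
E
```

```text
[ 0.5181  0.0053  0.2854  0.001   0.2869 -0.2356]
[[-0.1 -1.5]
 [ 0.  -0.3]
 [ 0.6 -0.6]
 [ 0.1 -1. ]
 [-2.   2. ]
 [-0.6  1.1]
 [-2.6 -0.9]
 [ 0.6 -0.6]
 [ 0.9 -0.6]
 [-0.5 -0.2]
 [-1.2  0.1]
 [-3.2  0.4]]
grip [ 0.59740906 -0.07565614  0.24151929] bar [0.48378481 0.0973545  0.25951444] shaft [ 0.54721802 -0.09038077  0.195     ]
```

Request:
arm_command(
  motion=[
    {"offset": [0,0,-0.016],"turn": [0,0,0.1315],"hand": 0.6},
    {"offset": [0,0,-0.016],"turn": [0,0,0.1315],"hand": 0.6},
    {"offset": [0,0,-0.016],"turn": [0,0,0.1315],"hand": 0.6},
    {"offset": [0,0,-0.016],"turn": [0,0,0.1315],"hand": 0.6},
    {"offset": [0,0,-0.016],"turn": [0,0,0.1315],"hand": 0.6},
    {"offset": [0,0,-0.016],"turn": [0,0,0.1315],"hand": 0.6},
    {"offset": [0,0,-0.016],"turn": [0,0,0.1315],"hand": 0.6},
    {"offset": [0,0,-0.016],"turn": [0,0,0.1315],"hand": 0.6},
  ],
  squeeze=25,
)

```text
time: 2.0
position: [0.1221, 0.5105, 0.36]
eef_rot: [0.602, 0.798, 0.0, -0.0]
force: [-0.7, 0.7, 0.3]
finger_gap: 0.051
```

Request:
arm_command(
  motion=[
    {"offset": [-0.03,0.014,0],"turn": [0,0,0],"hand": 0.6},
    {"offset": [-0.04,0.018,0],"turn": [0,0,0],"hand": 0.6},
    {"offset": [-0.04,0.018,0],"turn": [0,0,0],"hand": 0.6},
    {"offset": [-0.04,0.018,0],"turn": [0,0,0],"hand": 0.6},
    {"offset": [-0.04,0.018,0],"turn": [0,0,0],"hand": 0.6},
    {"offset": [-0.04,0.018,0],"turn": [0,0,0],"hand": 0.6},
    {"offset": [-0.04,0.018,0],"turn": [0,0,0],"hand": 0.6},
    {"offset": [-0.04,0.018,0],"turn": [0,0,0],"hand": 0.6},
  ],
)

```text
time: 2.8
position: [0.3442, 0.2507, 0.3595]
eef_rot: [0.6, 0.8, 0.0, 0.0]
force: [2.0, 1.8, 0.8]
finger_gap: 0.0512
```

Request:
arm_command(
  motion=[
    {"offset": [-0.04,0.018,0],"turn": [0,0,0],"hand": 0.6},
    {"offset": [-0.04,0.018,0],"turn": [0,0,0],"hand": 0.6},
    {"offset": [-0.04,0.018,0],"turn": [0,0,0],"hand": 0.6},
    {"offset": [-0.02,0.018,0],"turn": [0,0,0],"hand": 0.6},
    {"offset": [0,0,0],"turn": [0,0,0],"hand": 0.6},
    {"offset": [0,0,0],"turn": [0,0,0],"hand": 0.6},
  ],
)

```text
time: 3.4
position: [0.4517, 0.1378, 0.359]
eef_rot: [0.6, 0.8, -0.0, -0.0]
force: [-0.5, -0.4, -0.6]
finger_gap: 0.0511
```

```bash
cat > look.py <<'E'
import sys,cv2
from h import *
n=sys.argv[1]
a=eyes.grab_frame("scene")[140:300,230:420];b=eyes.grab_frame("top")[180:320,230:400]
a=cv2.resize(a,(480,404),interpolation=3);b=cv2.resize(b,(0,0),fx=404/140,fy=404/140,interpolation=3)[:, :320] if 0 else cv2.resize(b,(490,404),interpolation=3)
f=np.hstack([a[:, :380],b[:, :420]]);cv2.imwrite(f"pics/{n}.png",f)
E
python3 look.py p1; python3 - <<'E'
from h import *
s=monitor.state();print(s["time"],s["position"],s["eef_rot"],s["force"],s["finger_gap"],s["joint_pos"])
E
```

```text
3.5 [0.45104396 0.13865479 0.35941271] [ 5.99569989e-01  8.00322309e-01  8.49770865e-05 -1.49592287e-04] [-0.17153397 -0.18630303  0.39089841] 0.05112048250943075 [ 1.35393616e-01  1.71415010e-01  1.40535993e+00  3.31085317e-04
  1.56491143e+00 -1.49477246e-01]
```

View pics/p1.png

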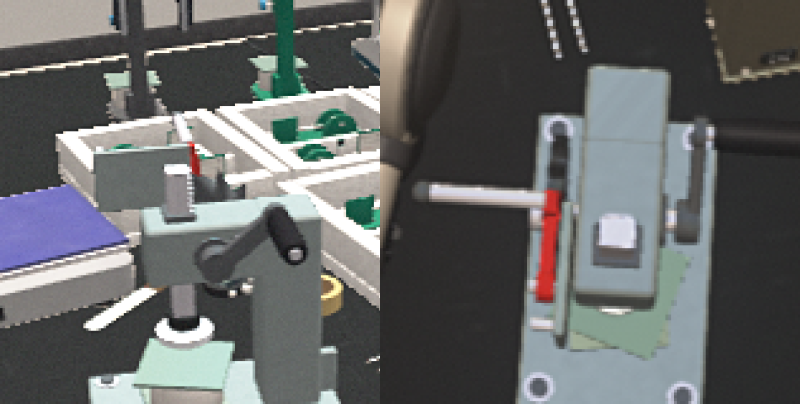

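```bash
python3 - <<'E'
from h import *
q0=np.array([0.5181,0.0053,0.2854,0.001])
T=np.array([244.3,246]);I=np.array([287,248.5]);S=np.array([300.1,184.7])
f=lambda v:np.r_[proj("top",W(q0,(v[0],.137,v[1])))-T,(proj("top",W(q0,(v[0],.06,v[1])))-I),proj("scene",W(q0,(v[0],.137,v[1])))-S]
o=least_squares(f,[-.01,.275]);print(o.x,o.fun.round(1))
for pw in(0,.08,.15): print(pw,bar(.001,pw),proj("scene",W(q0,bar(.001,pw,.138))))
G=[("top",-.136,(381.8,228.5)),("top",-.064,(345.9,226.3)),("scene",-.136,(346.4,240.5))]
s=monitor.state()
for v in (o.x,):
    b=W(q0,(v[0],.098,v[1])); yaw=.2854; 
    y=np.array([2*s["eef_rot"][0]*s["eef_rot"][1],s["eef_rot"][1]**2-s["eef_rot"][0]**2]);print("tool yaw",np.arctan2(y[1],y[0]))
    d=b-s["position"];print(b,"tool dx,dy:",d[:2]@[-y[1],y[0]],d[:2]@y,"dz TCP to",b[2]-.019, robot.grip_depth)
E
```

```text
[-0.00856506  0.27585205] [-1.1 -0.7 -4.3 -0.7 -1.2  1. ]
0 [np.float64(-0.008274206945999403), 0.098, np.float64(0.2730906741910738)] [299.03448572 186.54126056]
0.08 [np.float64(-0.009421855220263564), 0.098, np.float64(0.27758522905608046)] [298.51163226 184.92070607]
0.15 [np.float64(-0.010717984226679779), 0.098, np.float64(0.28143190552995523)] [297.9418069  183.53889959]
tool yaw 0.28486889848576247
[0.48229035 0.09692439 0.27585205] tool dx,dy: -0.04882982037021543 0.018259552662010337 dz TCP to 0.2568520530683959 0.0187
```

Request:
arm_command(
  motion=[
    {"offset": [-0.025,0.009,0],"turn": [0,0,0],"hand": 0.6},
    {"offset": [-0.024,0.009,0],"turn": [0,0,0],"hand": 0.6},
    {"offset": [0,0,0],"turn": [0,0,0],"hand": 0.6},
    {"offset": [0,0,0.025],"turn": [0,0,0],"hand": 0.6},
    {"offset": [0,0,0.025],"turn": [0,0,0],"hand": 0.6},
    {"offset": [0,0,0.025],"turn": [0,0,0],"hand": 0.6},
    {"offset": [0,0,0.015],"turn": [0,0,0],"hand": 0.6},
    {"offset": [0,0,0.012],"turn": [0,0,0],"hand": 0.6},
  ],
)

```text
time: 4.3
position: [0.4814, 0.0974, 0.2565]
eef_rot: [0.599, 0.801, -0.0, -0.001]
force: [-0.2, -0.4, -0.1]
finger_gap: 0.0512
```

Request:
arm_command(
  motion=[
    {"offset": [0,0,0],"turn": [0,0,0],"hand": 0.3},
    {"offset": [0,0,0],"turn": [0,0,0],"hand": 0.2},
    {"offset": [0,0,0],"turn": [0,0,0],"hand": 0.1},
    {"offset": [0,0,0],"turn": [0,0,0],"hand": 0},
    {"offset": [0,0,0],"turn": [0,0,0],"hand": 0},
    {"offset": [0,0,0],"turn": [0,0,0],"hand": 0},
  ],
  squeeze=25,
)

```text
time: 4.9
position: [0.4826, 0.0966, 0.2582]
eef_rot: [0.6, 0.8, 0.001, 0.0]
force: [-3.7, 3.9, 6.0]
finger_gap: 0.0109
```

```bash
python3 - <<'E'
import numpy as np
a=np.linspace(.26,2.34,17);x=.058*np.cos(a);z=.058*np.sin(a)
for p in zip(np.diff(x).round(4),(-np.diff(z)).round(4)):print("[0, %g, %g]"%p)
E
```

```text
[0, -0.0024, -0.0071]
[0, -0.0033, -0.0068]
[0, -0.0042, -0.0063]
[0, -0.0049, -0.0057]
[0, -0.0056, -0.005]
[0, -0.0062, -0.0042]
[0, -0.0067, -0.0034]
[0, -0.0071, -0.0025]
[0, -0.0074, -0.0015]
[0, -0.0075, -0.0006]
[0, -0.0075, 0.0004]
[0, -0.0074, 0.0014]
[0, -0.0072, 0.0023]
[0, -0.0068, 0.0032]
[0, -0.0063, 0.0041]
[0, -0.0057, 0.0049]
```

Request:
arm_command(
  motion=[
    {"offset": [0,-0.0024,-0.0071],"turn": [0,0,0],"hand": 0},
    {"offset": [0,-0.0033,-0.0068],"turn": [0,0,0],"hand": 0},
    {"offset": [0,-0.0042,-0.0063],"turn": [0,0,0],"hand": 0},
    {"offset": [0,-0.0049,-0.0057],"turn": [0,0,0],"hand": 0},
    {"offset": [0,-0.0056,-0.005],"turn": [0,0,0],"hand": 0},
    {"offset": [0,-0.0062,-0.0042],"turn": [0,0,0],"hand": 0},
    {"offset": [0,-0.0067,-0.0034],"turn": [0,0,0],"hand": 0},
    {"offset": [0,-0.0071,-0.0025],"turn": [0,0,0],"hand": 0},
  ],
)

```text
time: 5.7
position: [0.4482, 0.0863, 0.3022]
eef_rot: [0.6, 0.8, 0.006, 0.005]
force: [7.2, 9.3, 14.9]
finger_gap: 0.0111
```

Request:
arm_command(
  motion=[
    {"offset": [0,-0.0074,-0.0015],"turn": [0,0,0],"hand": 0},
    {"offset": [0,-0.0075,-0.0006],"turn": [0,0,0],"hand": 0},
    {"offset": [0,-0.0075,0.0004],"turn": [0,0,0],"hand": 0},
    {"offset": [0,-0.0074,0.0014],"turn": [0,0,0],"hand": 0},
    {"offset": [0,-0.0072,0.0023],"turn": [0,0,0],"hand": 0},
    {"offset": [0,-0.0068,0.0032],"turn": [0,0,0],"hand": 0},
    {"offset": [0,-0.0063,0.0041],"turn": [0,0,0],"hand": 0},
    {"offset": [0,0,0],"turn": [0,0,0],"hand": 0},
  ],
)

```text
time: 6.5
position: [0.3953, 0.0709, 0.2893]
eef_rot: [0.6, 0.8, 0.0, -0.0]
force: [-2.7, 4.0, 4.9]
finger_gap: 0.0108
```

```bash
python3 look.py p2
```

```text
(no output)
```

View pics/p2.png

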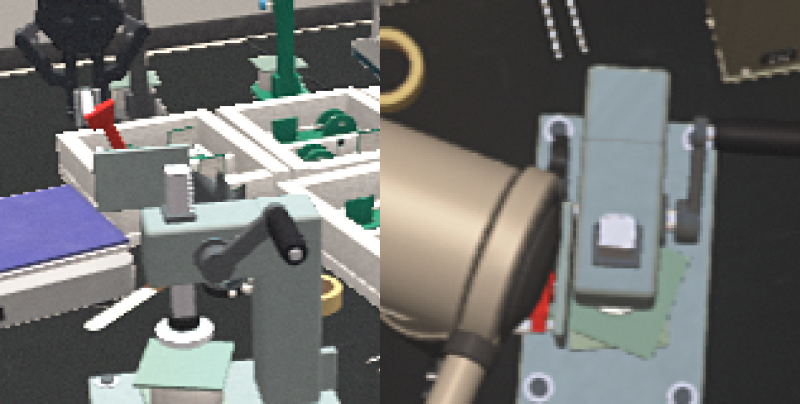

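Request:
arm_command(
  motion=[
    {"offset": [0,-0.0057,0.0049],"turn": [0,0,0],"hand": 0},
    {"offset": [0,0,0],"turn": [0,0,0],"hand": 0.2},
    {"offset": [0,0,0],"turn": [0,0,0],"hand": 0.5},
    {"offset": [0,0,0],"turn": [0,0,0],"hand": 0.6},
    {"offset": [0,0,-0.02],"turn": [0,0,0],"hand": 0.6},
    {"offset": [0,0,-0.03],"turn": [0,0,0],"hand": 0.6},
    {"offset": [0,0,-0.03],"turn": [0,0,0],"hand": 0.6},
    {"offset": [0,0,-0.01],"turn": [0,0,0],"hand": 0.6},
  ],
)

```text
time: 7.4
position: [0.3915, 0.0689, 0.3767]
eef_rot: [0.6, 0.8, 0.001, 0.002]
force: [0.4, 0.3, -0.6]
finger_gap: 0.0514
```

```bash
python3 look.py p3; python3 - <<'E'
from h import *
q=np.array([0.5181,0.0053,0.2854,0.001]);s=monitor.state()
for cr in(.25,.287,.32):
    g=W(q,grip(q[3],cr));d=g-s["position"];c,sn=np.cos(.285),np.sin(.285);print(cr,g,"tool x,y:",d[:2]@[-sn,c],d[:2]@[c,sn])
    print(proj("top",W(q,grip(q[3],cr,-.136))),proj("scene",W(q,grip(q[3],cr,-.136))))
print(s["position"],s["eef_rot"],s["force"])
for z in(.07,.08,.09,.1,.11): print("foot front/centre/edge",z,proj("scene",W(q,(-.0265,-.028,z))),proj("scene",W(q,(-.0265,.028,z))))
E
```

```text
0.25 [ 0.59901707 -0.07517374  0.2395576 ] tool x,y: -0.19675758889976178 0.15902323626869963
[382.38179725 227.33907118] [346.59934877 240.99857619]
0.287 [ 0.59740003 -0.07564819  0.24152418] tool x,y: -0.19675826298182464 0.15733803120138573
[382.46419316 227.89001615] [345.81300577 240.23374307]
0.32 [ 0.59589978 -0.07608838  0.2432245 ] tool x,y: -0.1967588883798463 0.15577453623066154
[382.53375857 228.41894696] [345.08193639 239.57599116]
[0.3910887  0.06893641 0.37488134] [5.99974205e-01 8.00018286e-01 6.74208163e-04 1.11356138e-03] [0.33320213 0.05199332 0.10225678]
foot front/centre/edge 0.07 [304.34589072 287.70786104] [301.28428986 276.36541733]
foot front/centre/edge 0.08 [304.17206039 284.21096796] [301.10638448 272.9753633 ]
foot front/centre/edge 0.09 [303.99688863 280.68556798] [300.92717821 269.55899105]
foot front/centre/edge 0.1 [303.82036191 277.1313521 ] [300.74665871 266.11603013]
foot front/centre/edge 0.11 [303.64246653 273.54800757] [300.56481351 262.64620703]
```

View pics/p3.png

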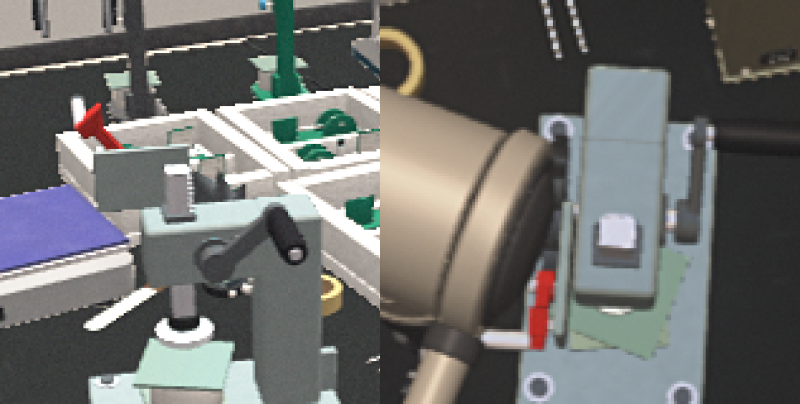

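Request:
arm_command(
  motion=[
    {"offset": [-0.0197,0.0157,0],"turn": [0,0,0],"hand": 0.65},
    {"offset": [-0.0394,0.0315,0],"turn": [0,0,0],"hand": 0.65},
    {"offset": [-0.0394,0.0315,0],"turn": [0,0,0],"hand": 0.65},
    {"offset": [-0.0394,0.0315,0],"turn": [0,0,0],"hand": 0.65},
    {"offset": [-0.0394,0.0315,0],"turn": [0,0,0],"hand": 0.65},
    {"offset": [-0.0197,0.0157,0],"turn": [0,0,0],"hand": 0.65},
    {"offset": [0,0,0],"turn": [0,0,0],"hand": 0.65},
    {"offset": [0,0,0],"turn": [0,0,0],"hand": 0.65},
  ],
)

```text
time: 8.3
position: [0.5949, -0.075, 0.3718]
eef_rot: [0.6, 0.8, -0.001, -0.002]
force: [0.3, 0.9, 0.5]
finger_gap: 0.0556
```

```bash
python3 look.py p4; python3 - <<'E'
from h import *
s=monitor.state();g=np.array([.5974,-.07565,.2415])
d=g-s["position"];c,sn=np.cos(.285),np.sin(.285);print("tool x,y:",d[:2]@[-sn,c],d[:2]@[c,sn]);print(s["position"],s["eef_rot"],s["force"])
E
```

```text
tool x,y: -0.0022798036547667325 0.0024325122307073087
[ 0.59442463 -0.07414608  0.37365433] [ 5.99668573e-01  8.00248225e-01 -1.55896825e-04 -5.97790138e-04] [-0.18563509  0.13003728 -0.1773379 ]
```

View pics/p4.png

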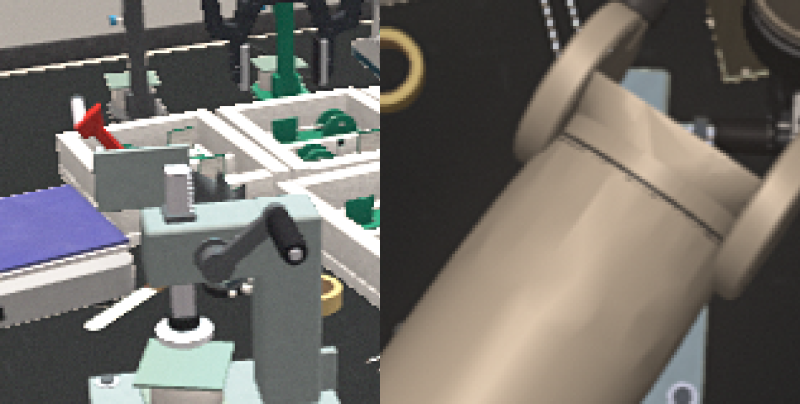

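Request:
arm_command(
  motion=[
    {"offset": [-0.002,0.002,0.025],"turn": [0,0,0],"hand": 0.65},
    {"offset": [0,0,0.03],"turn": [0,0,0],"hand": 0.65},
    {"offset": [0,0,0.03],"turn": [0,0,0],"hand": 0.65},
    {"offset": [0,0,0.025],"turn": [0,0,0],"hand": 0.65},
    {"offset": [0,0,0.02],"turn": [0,0,0],"hand": 0.65},
    {"offset": [0,0,0.02],"turn": [0,0,0],"hand": 0.65},
    {"offset": [0,0,0],"turn": [0,0,0],"hand": 0.65},
  ],
)

```text
time: 9.1
position: [0.5956, -0.0749, 0.2221]
eef_rot: [0.599, 0.8, -0.001, -0.002]
force: [-0.9, -0.1, 0.1]
finger_gap: 0.0558
```

Request:
arm_command(
  motion=[
    {"offset": [0,0,0],"turn": [0,0,0],"hand": 0.4},
    {"offset": [0,0,0],"turn": [0,0,0],"hand": 0.3},
    {"offset": [0,0,0],"turn": [0,0,0],"hand": 0.2},
    {"offset": [0,0,0],"turn": [0,0,0],"hand": 0.2},
    {"offset": [0,0,0],"turn": [0,0,0],"hand": 0.2},
  ],
  squeeze=40,
)

```text
time: 9.6
position: [0.5988, -0.076, 0.226]
eef_rot: [0.6, 0.8, 0.001, 0.002]
force: [1.8, 1.1, 7.5]
finger_gap: 0.023
```

```bash
python3 - <<'E'
import numpy as np
a=np.linspace(.727,.727+2.0,33);x=.07*np.cos(a);z=.07*np.sin(a)
for p in zip(a[1:].round(2),np.diff(x).round(4),(-np.diff(z)).round(4)):print("%g [0, %g, %g]"%p)
from h import *
s=monitor.state();print(s["position"],s["force"],s["finger_gap"],s["eef_rot"])
E
```

```text
0.79 [0, -0.003, -0.0032]
0.85 [0, -0.0032, -0.003]
0.91 [0, -0.0034, -0.0028]
0.98 [0, -0.0035, -0.0026]
1.04 [0, -0.0037, -0.0023]
1.1 [0, -0.0038, -0.0021]
1.16 [0, -0.004, -0.0019]
1.23 [0, -0.0041, -0.0016]
1.29 [0, -0.0042, -0.0013]
1.35 [0, -0.0042, -0.0011]
1.41 [0, -0.0043, -0.0008]
1.48 [0, -0.0043, -0.0005]
1.54 [0, -0.0044, -0.0003]
1.6 [0, -0.0044, -0]
1.66 [0, -0.0044, 0.0003]
1.73 [0, -0.0043, 0.0005]
1.79 [0, -0.0043, 0.0008]
1.85 [0, -0.0042, 0.0011]
1.91 [0, -0.0042, 0.0013]
1.98 [0, -0.0041, 0.0016]
2.04 [0, -0.004, 0.0019]
2.1 [0, -0.0038, 0.0021]
2.16 [0, -0.0037, 0.0023]
2.23 [0, -0.0035, 0.0026]
2.29 [0, -0.0034, 0.0028]
2.35 [0, -0.0032, 0.003]
2.41 [0, -0.003, 0.0032]
2.48 [0, -0.0028, 0.0034]
2.54 [0, -0.0026, 0.0035]
2.6 [0, -0.0024, 0.0037]
2.66 [0, -0.0021, 0.0038]
2.73 [0, -0.0019, 0.0039]
[ 0.59880481 -0.07596773  0.22601871] [1.84632852 1.10350413 7.53725622] 0.023009635465559643 [0.59980114 0.80014625 0.00123209 0.00175043]
```

Request:
arm_command(
  motion=[
    {"offset": [0,-0.0062,-0.0062],"turn": [0,0,0],"hand": 0.2},
    {"offset": [0,-0.0069,-0.0054],"turn": [0,0,0],"hand": 0.2},
    {"offset": [0,-0.0075,-0.0044],"turn": [0,0,0],"hand": 0.2},
    {"offset": [0,-0.0081,-0.0035],"turn": [0,0,0],"hand": 0.2},
    {"offset": [0,-0.0084,-0.0024],"turn": [0,0,0],"hand": 0.2},
    {"offset": [0,-0.0086,-0.0013],"turn": [0,0,0],"hand": 0.2},
    {"offset": [0,-0.0088,-0.0003],"turn": [0,0,0],"hand": 0.2},
    {"offset": [0,-0.0087,0.0008],"turn": [0,0,0],"hand": 0.2},
  ],
)

```text
time: 10.4
position: [0.5395, -0.0934, 0.2509]
eef_rot: [0.6, 0.8, 0.003, 0.004]
force: [2.9, 5.7, 17.7]
finger_gap: 0.0228
```

```bash
cat > f.py <<'E'
from h import *
q=np.array([0.5181,0.0053,0.2854,0.001])
s=monitor.state();c,sn=np.cos(.285),np.sin(.285)
Rm=R.from_quat(s["eef_rot"]).as_matrix();p=s["position"]-.019*Rm[:,2]-[q[0],q[1],0]
x=p[:2]@[c,sn]-q[3];y=p[:2]@[-sn,c];z=p[2]-.195;a=np.arctan2(z,x)
F=s["force"];fx=F[:2]@[c,sn];fz=F[2]
print("t",s["time"],"ang",a,"crank",a-.44,"r",np.hypot(x,z),"y",y,"gap",s["finger_gap"],"quat",s["eef_rot"].round(3))
print("F press",fx.round(1),(F[:2]@[-sn,c]).round(1),fz.round(1),"tangential(resist +)",-( -np.sin(a)*fx+np.cos(a)*fz),"radial",np.cos(a)*fx+np.sin(a)*fz)
E
python3 f.py;python3 f.py
```

```text
t 10.4 ang 1.6825983455727467 crank 1.2425983455727467 r 0.07535438931691442 y -0.10063471244716961 gap 0.0228141364914047 quat [0.6   0.8   0.003 0.004]
F press 4.3 4.6 17.7 tangential(resist +) 6.276905222102342 radial 17.0743944585366
t 10.4 ang 1.6825983455727467 crank 1.2425983455727467 r 0.07535438931691442 y -0.10063471244716961 gap 0.0228141364914047 quat [0.6   0.8   0.003 0.004]
F press 4.3 4.6 17.7 tangential(resist +) 6.276905222102342 radial 17.0743944585366
```

Request:
arm_command(
  motion=[
    {"offset": [0,-0.0085,-0.0001],"turn": [0,0,0],"hand": 0.2},
    {"offset": [0,-0.0083,0.0009],"turn": [0,0,0],"hand": 0.2},
    {"offset": [0,-0.0078,0.003],"turn": [0,0,0],"hand": 0.2},
    {"offset": [0,-0.0072,0.0049],"turn": [0,0,0],"hand": 0.2},
  ],
)

```text
time: 10.8
position: [0.5076, -0.1024, 0.2388]
eef_rot: [0.6, 0.8, 0.001, 0.001]
force: [6.1, 3.6, 0.3]
finger_gap: 0.023
```

```bash
python3 f.py
```

```text
t 10.8 ang 2.15406412539834 crank 1.7140641253983402 r 0.07524385003523663 y -0.10041950017621695 gap 0.022988815568268622 quat [0.6   0.8   0.001 0.001]
F press 6.9 1.8 0.3 tangential(resist +) 5.942084933600365 radial -3.551899510009402
```

Request:
arm_command(
  motion=[
    {"offset": [0,-0.0034,0.0028],"turn": [0,0,0],"hand": 0.2},
    {"offset": [0,-0.0032,0.003],"turn": [0,0,0],"hand": 0.2},
  ],
)

```text
time: 11.0
position: [0.501, -0.1044, 0.2331]
eef_rot: [0.6, 0.8, 0.001, 0.001]
force: [4.0, 2.3, 2.9]
finger_gap: 0.0231
```

```bash
python3 f.py; python3 look.py p5
```

```text
t 11.0 ang 2.2731380129147705 crank 1.8331380129147705 r 0.0748055690486362 y -0.1004224437181801 gap 0.023074937107235474 quat [0.6   0.8   0.001 0.001]
F press 4.4 1.1 2.9 tangential(resist +) 5.242876703815428 radial -0.6866952815105059
```

View pics/p5.png

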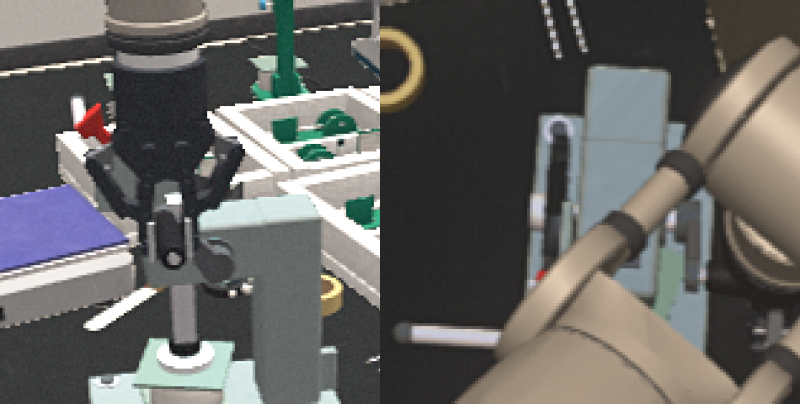

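Request:
arm_command(
  motion=[
    {"offset": [0,-0.003,0.0031],"turn": [0,0,0],"hand": 0.2},
    {"offset": [0,-0.0029,0.0033],"turn": [0,0,0],"hand": 0.2},
  ],
)

```text
time: 11.3
position: [0.4955, -0.106, 0.227]
eef_rot: [0.6, 0.8, 0.001, 0.001]
force: [3.5, 5.4, 6.2]
finger_gap: 0.0232
```

```bash
python3 f.py
```

```text
t 11.3 ang 2.385709723171623 crank 1.945709723171623 r 0.07429700001565795 y -0.10043115071562768 gap 0.023196424343242556 quat [0.6   0.8   0.001 0.001]
F press 4.9 4.2 6.2 tangential(resist +) 7.87522938455723 radial 0.6725660837267848
```

Request:
arm_command(
  motion=[
    {"offset": [0,-0.0026,0.0035],"turn": [0,0,0],"hand": 0.2},
    {"offset": [0,-0.0024,0.0037],"turn": [0,0,0],"hand": 0.2},
  ],
)

```text
time: 11.5
position: [0.4908, -0.1074, 0.2202]
eef_rot: [0.6, 0.8, 0.001, 0.001]
force: [2.5, 5.3, 9.8]
finger_gap: 0.0235
```

```bash
python3 f.py
```

```text
t 11.5 ang 2.498003074827614 crank 2.058003074827614 r 0.07373186030941341 y -0.10044477408656943 gap 0.023467542759863014 quat [0.6   0.8   0.001 0.001]
F press 3.9 4.4 9.8 tangential(resist +) 10.206296189369082 radial 2.8039325088615525
```

Request:
arm_command(
  motion=[
    {"offset": [0,0,0],"turn": [0,0,0],"hand": 0.2},
    {"offset": [0,0,0],"turn": [0,0,0],"hand": 0.2},
    {"offset": [0,0,0],"turn": [0,0,0],"hand": 0.2},
  ],
)

```text
time: 11.8
position: [0.4904, -0.1075, 0.2198]
eef_rot: [0.6, 0.8, 0.001, 0.001]
force: [2.3, 3.0, 5.9]
finger_gap: 0.023
```

```bash
python3 f.py
```

```text
t 11.8 ang 2.5062012960184585 crank 2.0662012960184586 r 0.07374162219435397 y -0.10042722888039908 gap 0.023041745071087614 quat [0.6   0.8   0.001 0.001]
F press 3.1 2.2 5.9 tangential(resist +) 6.5828362191579775 radial 1.0046869035804598
```

Request:
arm_command(
  motion=[
    {"offset": [0,0.001,-0.0015],"turn": [0,0,0],"hand": 0.25},
    {"offset": [0,0,0],"turn": [0,0,0],"hand": 0.4},
    {"offset": [0,0,0],"turn": [0,0,0],"hand": 0.6},
    {"offset": [0,0,0],"turn": [0,0,0],"hand": 0.65},
    {"offset": [0,0,-0.02],"turn": [0,0,0],"hand": 0.65},
    {"offset": [0,0,-0.03],"turn": [0,0,0],"hand": 0.65},
    {"offset": [0,0,-0.04],"turn": [0,0,0],"hand": 0.65},
    {"offset": [0,0,-0.04],"turn": [0,0,0],"hand": 0.65},
  ],
)

```text
time: 12.6
position: [0.4902, -0.1075, 0.3513]
eef_rot: [0.6, 0.8, -0.0, -0.001]
force: [0.2, -0.7, 0.3]
finger_gap: 0.0553
```

Request:
arm_command(
  motion=[
    {"offset": [0,0,-0.025],"turn": [0,0,0],"hand": 0.65},
    {"offset": [0,0,0],"turn": [0,0,0],"hand": 0.65},
    {"offset": [0,0,0],"turn": [0,0,0],"hand": 0.65},
  ],
)

```text
time: 12.9
position: [0.4905, -0.1076, 0.3749]
eef_rot: [0.6, 0.8, -0.0, -0.0]
force: [0.1, -0.2, -0.4]
finger_gap: 0.0557
```

```bash
python3 f.py; python3 look.py p6; python3 - <<'E'
from h import *
q=np.array([0.5181,0.0053,0.2854,0.001]);s=monitor.state()
for cr in(1.9,2.,2.1,2.2): print(cr,proj("scene",W(q,grip(q[3],cr,-.136)))@np.eye(2)-[230,140],(proj("scene",W(q,grip(q[3],cr,-.136)))-[230,140])*2.526)
for pw in(2.1,2.2):
    b=W(q,bar(q[3],pw));d=b-s["position"];c,sn=np.cos(.285),np.sin(.285);print(pw,b,"tool:",d[:2]@[-sn,c],d[:2]@[c,sn])
    print((proj("scene",W(q,bar(q[3],pw,.138)))-[230,140])*2.526,(proj("top",W(q,bar(q[3],pw,.138)))-[230,180])*2.885+[380,0])
E
```

```text
t 12.9 ang 1.860211345803923 crank 1.4202113458039232 r 0.2075504744595795 y -0.10059187629954267 gap 0.055672992028019466 quat [ 0.6  0.8 -0.  -0. ]
F press 0.1 -0.2 -0.4 tangential(resist +) -0.044551993417559235 radial -0.4417972032729606
1.9 [ 67.8911019  103.40885879] [171.4929234  261.21077729]
2.0 [ 65.71264929 105.86248927] [165.99015211 267.40864791]
2.1 [ 63.8100069  108.47670196] [161.18407744 274.01214916]
2.2 [ 62.20213561 111.22226125] [157.12259454 280.94743192]
2.1 [0.39064428 0.07003452 0.30386231] tool: 0.19827754852488783 -0.045603891935379934
[77.94401318 96.09904716] [398.2553206 322.0334537]
2.2 [0.3867256  0.06888474 0.29974722] tool: 0.19827591497280012 -0.04968777193689732
[ 74.19432661 100.36514866] [398.42863661 329.2720606 ]
```

View pics/p6.png

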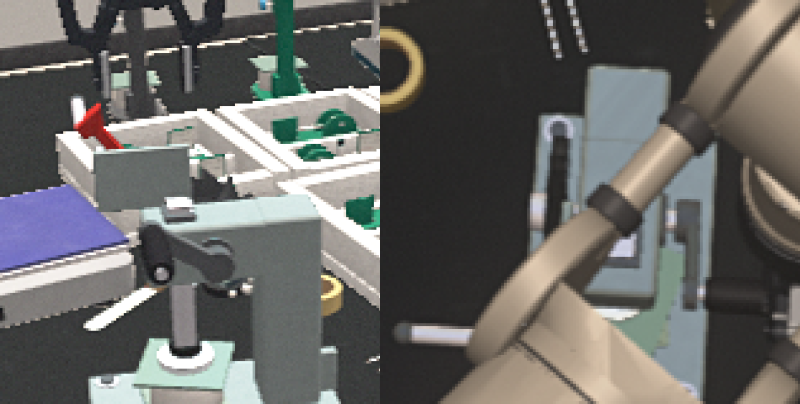

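Request:
arm_command(
  motion=[
    {"offset": [0.02,-0.005,0],"turn": [0,0,0],"hand": 0.6},
    {"offset": [0.04,-0.01,0],"turn": [0,0,0],"hand": 0.6},
    {"offset": [0.04,-0.01,0],"turn": [0,0,0],"hand": 0.6},
    {"offset": [0.04,-0.01,0],"turn": [0,0,0],"hand": 0.6},
    {"offset": [0.04,-0.01,0],"turn": [0,0,0],"hand": 0.6},
    {"offset": [0.018,-0.005,0],"turn": [0,0,0],"hand": 0.6},
    {"offset": [0,0,0],"turn": [0,0,0],"hand": 0.6},
    {"offset": [0,0,0],"turn": [0,0,0],"hand": 0.6},
  ],
)

```text
time: 13.8
position: [0.3871, 0.0684, 0.3745]
eef_rot: [0.6, 0.8, -0.001, -0.0]
force: [1.0, 0.4, 0.1]
finger_gap: 0.051
```

Request:
arm_command(
  motion=[
    {"offset": [0,0,0.025],"turn": [0,0,0],"hand": 0.6},
    {"offset": [0,0,0.03],"turn": [0,0,0],"hand": 0.6},
    {"offset": [0,0,0.025],"turn": [0,0,0],"hand": 0.6},
    {"offset": [0,0,0.012],"turn": [0,0,0],"hand": 0.6},
    {"offset": [0,0,0],"turn": [0,0,0],"hand": 0.6},
    {"offset": [0,0,0],"turn": [0,0,0],"hand": 0.6},
  ],
)

```text
time: 14.4
position: [0.3877, 0.0678, 0.2832]
eef_rot: [0.6, 0.8, -0.0, -0.0]
force: [0.9, 0.1, -0.2]
finger_gap: 0.0512
```

Request:
arm_command(
  motion=[
    {"offset": [0,0,0],"turn": [0,0,0],"hand": 0.3},
    {"offset": [0,0,0],"turn": [0,0,0],"hand": 0.2},
    {"offset": [0,0,0],"turn": [0,0,0],"hand": 0.1},
    {"offset": [0,0,0],"turn": [0,0,0],"hand": 0},
    {"offset": [0,0,0],"turn": [0,0,0],"hand": 0},
    {"offset": [0,0,0],"turn": [0,0,0],"hand": 0},
  ],
  squeeze=25,
)

```text
time: 15.0
position: [0.3868, 0.0683, 0.2837]
eef_rot: [0.6, 0.8, -0.0, 0.0]
force: [-3.5, -2.8, 4.8]
finger_gap: 0.0111
```

```bash
python3 f.py; python3 -c "
import numpy as np
a=np.linspace(2.41,.26,17);x=.058*np.cos(a);z=.058*np.sin(a)
for p in zip(a[1:].round(2),np.diff(x).round(4),(-np.diff(z)).round(4)):print('%g [0, %g, %g]'%p)"
```

```text
t 15.0 ang 2.363359699503261 crank 1.9233596995032611 r 0.15338740879843843 y 0.09740948213218037 gap 0.01108605753396034 quat [ 0.6  0.8 -0.   0. ]
F press -4.2 -1.7 4.8 tangential(resist +) 0.46216957792442237 radial 6.3018920384941
2.28 [0, 0.0056, -0.0054]
2.14 [0, 0.0063, -0.0046]
2.01 [0, 0.0068, -0.0038]
1.87 [0, 0.0073, -0.0028]
1.74 [0, 0.0076, -0.0018]
1.6 [0, 0.0077, -0.0008]
1.47 [0, 0.0078, 0.0003]
1.34 [0, 0.0077, 0.0013]
1.2 [0, 0.0074, 0.0023]
1.07 [0, 0.0071, 0.0033]
0.93 [0, 0.0065, 0.0042]
0.8 [0, 0.0059, 0.0051]
0.66 [0, 0.0052, 0.0058]
0.53 [0, 0.0044, 0.0064]
0.39 [0, 0.0035, 0.007]
0.26 [0, 0.0025, 0.0074]
```

Request:
arm_command(
  motion=[
    {"offset": [0,0.0056,-0.0054],"turn": [0,0,0],"hand": 0},
    {"offset": [0,0.0063,-0.0046],"turn": [0,0,0],"hand": 0},
    {"offset": [0,0.0068,-0.0038],"turn": [0,0,0],"hand": 0},
    {"offset": [0,0.0073,-0.0028],"turn": [0,0,0],"hand": 0},
    {"offset": [0,0.0076,-0.0018],"turn": [0,0,0],"hand": 0},
    {"offset": [0,0.0077,-0.0008],"turn": [0,0,0],"hand": 0},
    {"offset": [0,0.0078,0.0003],"turn": [0,0,0],"hand": 0},
    {"offset": [0,0.0077,0.0013],"turn": [0,0,0],"hand": 0},
  ],
)

```text
time: 15.8
position: [0.4422, 0.0846, 0.3008]
eef_rot: [0.6, 0.8, 0.0, 0.0]
force: [-2.0, -0.4, 4.1]
finger_gap: 0.0114
```

Request:
arm_command(
  motion=[
    {"offset": [0,0.0074,0.0023],"turn": [0,0,0],"hand": 0},
    {"offset": [0,0.0071,0.0033],"turn": [0,0,0],"hand": 0},
    {"offset": [0,0.0065,0.0042],"turn": [0,0,0],"hand": 0},
    {"offset": [0,0.0059,0.0051],"turn": [0,0,0],"hand": 0},
    {"offset": [0,0.0052,0.0058],"turn": [0,0,0],"hand": 0},
    {"offset": [0,0.0044,0.0064],"turn": [0,0,0],"hand": 0},
    {"offset": [0,0.0025,0.005],"turn": [0,0,0],"hand": 0},
    {"offset": [0,0,0],"turn": [0,0,0],"hand": 0},
  ],
)

```text
time: 16.6
position: [0.4796, 0.0956, 0.2679]
eef_rot: [0.6, 0.8, 0.0, -0.0]
force: [0.2, -0.3, 0.1]
finger_gap: 0.0109
```

```bash
python3 f.py
```

```text
t 16.6 ang 1.7068054250826699 crank 1.26680542508267 r 0.09274706397229625 y 0.09751026835744168 gap 0.010922812820656389 quat [ 0.6  0.8  0.  -0. ]
F press 0.1 -0.3 0.1 tangential(resist +) 0.16108551514506983 radial 0.09164947357978058
```

Request:
arm_command(
  motion=[
    {"offset": [0,0.001,0.003],"turn": [0,0,0],"hand": 0},
    {"offset": [0,0.001,0.003],"turn": [0,0,0],"hand": 0},
    {"offset": [0,0,0],"turn": [0,0,0],"hand": 0},
  ],
)

```text
time: 16.9
position: [0.4813, 0.0961, 0.2625]
eef_rot: [0.6, 0.8, 0.0, 0.0]
force: [0.2, 1.6, 0.2]
finger_gap: 0.0109
```

```bash
python3 f.py
```

```text
t 16.9 ang 1.6947629010372747 crank 1.2547629010372747 r 0.08719148285648654 y 0.09750594710506269 gap 0.010873905452318873 quat [0.6 0.8 0.  0. ]
F press 0.7 1.5 0.2 tangential(resist +) 0.6761004318813073 radial 0.1319550142446475
```

Near the wheel, with no resistance. I'll release, rise and withdraw toward the robot's left.

Request:
arm_command(
  motion=[
    {"offset": [0,0,0],"turn": [0,0,0],"hand": 0.2},
    {"offset": [0,0,0],"turn": [0,0,0],"hand": 0.4},
    {"offset": [0,0,0],"turn": [0,0,0],"hand": 0.6},
    {"offset": [0,0,0],"turn": [0,0,0],"hand": 0.6},
    {"offset": [0,0,-0.02],"turn": [0,0,0],"hand": 0.6},
    {"offset": [0,0,-0.03],"turn": [0,0,0],"hand": 0.6},
    {"offset": [0,0,-0.03],"turn": [0,0,0],"hand": 0.6},
    {"offset": [0,0,-0.03],"turn": [0,0,0],"hand": 0.6},
  ],
)

```text
time: 17.7
position: [0.4809, 0.0959, 0.3739]
eef_rot: [0.6, 0.8, 0.0, -0.0]
force: [0.7, 0.1, -0.2]
finger_gap: 0.0514
```

Request:
arm_command(
  motion=[
    {"offset": [0.02,-0.01,0],"turn": [0,0,0],"hand": 0.6},
    {"offset": [0.04,-0.018,0],"turn": [0,0,0],"hand": 0.6},
    {"offset": [0.04,-0.018,0],"turn": [0,0,0],"hand": 0.6},
    {"offset": [0.04,-0.018,0],"turn": [0,0,0],"hand": 0.6},
    {"offset": [0.04,-0.018,0],"turn": [0,0,0],"hand": 0.6},
    {"offset": [0.02,-0.01,0],"turn": [0,0,0],"hand": 0.6},
    {"offset": [0,0,0],"turn": [0,0,0],"hand": 0.6},
    {"offset": [0,0,0],"turn": [0,0,0],"hand": 0.6},
  ],
)

```text
time: 18.5
position: [0.3367, 0.2622, 0.3728]
eef_rot: [0.599, 0.8, 0.0, 0.0]
force: [-0.0, -0.2, -0.0]
finger_gap: 0.0513
```

```bash
python3 look.py p7; python3 f.py
```

```text
t 18.6 ang 2.050952196768844 crank 1.610952196768844 r 0.22167623957500684 y 0.296715176658854 gap 0.05119983683667088 quat [ 0.6  0.8 -0.   0. ]
F press 0.1 -0.3 0.2 tangential(resist +) 0.18874101234751323 radial 0.0945613540983884
```

View pics/p7.png

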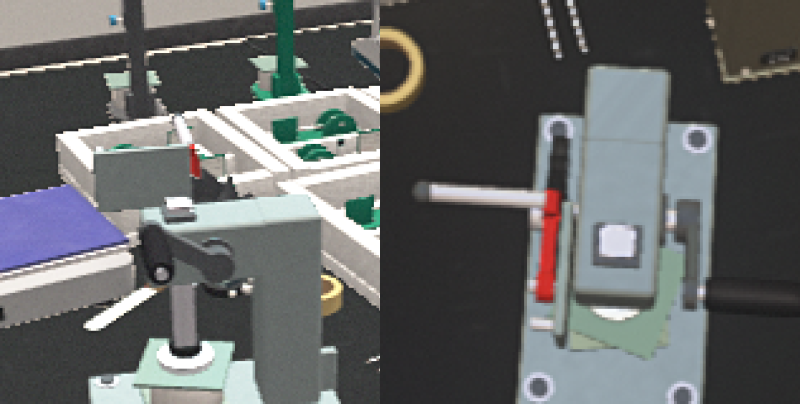

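```bash
python3 -c "
from cell import robot
print(robot.finish_job())"
```

```text
the job is handed in; nothing more can be done
None
```

The job is done and handed in at about 18.6 s of the 72 s allowed. I threw the pawl over to its stop, pulled the crank forward until the foot pressed on the glass, then carried the pawl back down onto the wheel. After that I drew the arm clear.

**Feel at the crank:** the pull at the grip rose from about 5.5 N running free to about 10 N over the last 0.2 rad. That puts roughly 15–20 N on the glass, with the crank at about 2.1 rad. The load on the glass is worked out from the crank force; I did not measure it directly.

**Last picture:**
- The pawl lies on the wheel as it did at the start.
- The crank stayed where I left it after I let go.
- The foot sits on the glass, and the glass and mould look unmoved.
- The tape roll looks untouched in this view. The spare mould and stopwatch were outside the cropped views after the start, so I did not check them again.
- The arm is free, with wrist force near zero.

**Disagreement:** while gripping the crank, the hand sat about 5 mm farther out than the circle I had worked out. This caused about 17 N of sideways force for a short time, until I shifted the path to relieve it. No other check failed.

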